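# Set and lock the roll-gap screw of a dough sheeter

### The arm

A 6-joint arm with a two-finger parallel gripper is mounted at the origin on the work surface. World frame = base frame: x ahead of the robot, y to its left, z up, the work surface at z = 0. Lengths are in m, angles in degrees, forces in N, time in s.
With the tool pointing down it reaches from about 0.35 to 0.875 m from the base axis. Payload 4.2 kg.
Tool frame: the origin (TCP) lies between the finger pads; the fingertips stand 11 mm ahead of it and the grasp point (between the pads) lies 8 mm behind it; z points along the fingers, y is the direction in which the jaws open and shut (so a half turn about z gives the same grasp; the last joint's range is limited). The gripper opens to 87 mm and grips with 3 to 60 N. Pads are 19 mm wide; open, the fingers measure 117 mm over their backs; the gripper's body (75 mm by 190 mm) begins 51 mm behind the grasp point.
Start: joints at [-61.1, 22.042, 0.453, 0, -68.411, -14.817], TCP at [0.152, -0.606, 0.234] pointing down, gripper open.
Joint ranges: [-179.83, 179.83], [-69.29, 118.12], [-61.27, 80.66], [-181.25, 117.63], [-171.15, -9.14], [-177.46, 177.46]. Speed limits (degrees/s): [159.86, 159.86, 180, 180, 180, 180].

### API

Orientations are given as a 3x3 rotation matrix whose columns are the frame's x, y, z axes.
In Python, from station import sense, capture, get_calibration, finish_job, search_frame, cut_out gives the robot as it stands.
- The arm moves only by the tool arm_command, never from a script. Its argument "rows" is a list of rows, each an object with "fingers": the opening in per cent of the stroke, from 0 (shut) to 100 (fully open); "travel": the shift along the tool's x, y, z in cm, a list of three; "roll": the turn about the tool's z in degrees. A call has 1 to 10 rows; each row is the pose to reach, as a shift and turn from the pose commanded when the call began, along the tool's axes at that moment; what a row does not reach only later rows make up. A row lasts 1/10 s, in which the tool goes at most 50 mm and 8.59 degrees, less where a joint would pass 70% of its speed; a pose out of reach is approached as far as the arm can. A call with a gripper value outside its range is refused whole. The fingers move at their own pace and stop on an object; the grip force is fixed at half the most. Time passes only in rows, so rows that repeat a pose let the fingers close. It gives the time, the measured TCP pose, the force and the opening at its end, in the units of the state.
- sense(): the state, without advancing time (a new reading comes with each control period).
- capture(name): name is "side" or "top"; returns (picture, depth): 400x640x3 uint8, red, green, blue; 400x640 float32, m along the optical axis (not along the pixel's ray), 0 where there is no reading.
- get_calibration(name): a dict with "fov_y" (degrees; the focal length in pixels is half the picture's height over the tangent of half this angle, whatever the lens; pixels are square), "cx", "cy" (the principal point, pixels), "distortion" ([k1, k2, p1, p2, k3] as OpenCV has them; the pictures are not rectified), "origin" and "attitude" of the camera in the world. Camera axes: x right, y down, z forward; pixel columns grow to the right and rows downward; lengths in m; the calibration is good to about 2 mm. A picture is of the moment at which its call begins. get_calibration takes no time and is no camera call.
- finish_job(): hands the job in, once; it reports no verdict.
Trained networks look in the newest picture that a camera, given by its name, has taken for a name from the list of things; names that differ only in an ending like _2 or _b are one class to them, and where a whole thing is asked for, a point or a joint stands for the part that bears it (a point fixed in the world has none). Each returns a list of dicts, best first, with "p" (0 to 1); they miss things now and then, are a little off and sometimes report something else, mostly with a low value. They report only what shows in the picture. A call takes as long as a camera call.
- search_frame(camera, label): "position" ([x, y, z] in m, in world coordinates, good to about 4 mm: the middle of the surface that is visible of it).
- cut_out(camera, label): "mask" (400x640 bool, what is visible of it).
The state is a dict: "time_s": time; "joints": joint angles; "joint_velocities": joint speeds; "effort": joint torques, N m; "tcp_pos": TCP position; "ee_rot": TCP orientation; "wrist_force": force on the tool from outside, world axes, zero at the start; "moment": the same for the moment, N m; "gripper_width": opening from 0.0 (shut) to 1.0 (fully open).
Only numpy, scipy, OpenCV 4.12 (cv2) and the standard library are available. Lean on these libraries where they do the work, as an engineer would, in place of code of your own. Each camera call takes 0.05 s, during which the arm holds its last target. There are 200 camera calls.

### The job

On the dough sheeter, turn the loose gap screw by its knob until its pointer points at the raised tab on its dial. Then run its jam nut down snug and nip it up firmly while holding the screw, so that the pointer stays on the tab: squeeze the nut lever's knob and the screw's knob towards each other, about 25 N, never over 50 N. Let go, and leave the other, already locked gap screw and the kitchen things around the sheeter alone.

Things in the scene. Friction and masses are not known exactly. Their poses are not given: they have to be found in the camera images.
- sheeter: tabletop dough sheeter bolted to the bench: white base 200 x 320 mm, cheeks 120 x 30 mm, 150 mm high, at own y = +115 and -115 mm, two steel rolls between. Origin: centre of the base's underside; own x points away from the infeed side, y along the rolls, z up. Each cheek carries a dial quadrant (98 mm radius, top at z = 153 mm) with a gap screw; the one to set is at y = -115 mm, the end without the grey gear cover
- far_module: the other gap screw with its nut and lever, on the cheek at the sheeter's own y = +115 mm, the end with the grey gear cover: same shape, already set and locked, fixed; to be left alone. Origin on its axis at the top of its dial (z = 153 mm)
- screw_axis (a point): point on the vertical axis of the gap screw to be set, at the top face of its dial (z = 153 mm). Screw and jam nut turn about this axis; the thread is fine, so neither rises or sinks visibly
- set_tab (a point): top centre of the raised steel tab, 14 mm wide, 16 mm high, 10 mm deep, on the rim of that dial, 92 mm from the axis, on the sheeter's own -x side: the setting the pointer must point at
- screw_knob (a point): centre of the gap screw's knob: an upright black cylinder 14 mm across, sides free from z = 195 to 233 mm, this point at z = 214 mm, 70 mm from the axis, at the end of the screw's flat steel arm (the upper arm, 12 mm wide, z = 189 to 195 mm; hub 30 mm across, up to z = 207 mm). A narrow pointer continues the arm to 85 mm from the axis
- nut_lever: jam nut with welded lever, origin on the axis at the dial's top: hexagon 30 mm across flats, z = 160 to 172 mm, under the screw's hub; flat lower arm 12 mm wide, z = 163 to 169 mm, along its own -x to an upright knob at 70 mm. At the start 43 to 60 degrees counter-clockwise (from above) of the screw's arm; with the nut snug 31 to 40 degrees, differing from case to case: to be felt
- nut_knob (a point): centre of the upper part of the nut lever's knob: a black upright cylinder 14 mm across, 70 mm from the axis, its sides free from z = 173 to 233 mm, this point at z = 214 mm, level with the screw's knob
- gap_screw (a joint): angle of the gap screw, rad, growing clockwise seen from above; 0 = pointer exactly at the tab; starts at -0.9 to -0.35, free from -1.6 to 1.6. It turns stiffly (0.45 N m, about 6.5 N at the knob), stays where it is left, and carries the nut and its lever along. Within 0.09 of 0 the pointer points at the tab. Squeezed together with the nut it can still be carried round for trimming
- jam_nut (a joint): how far the nut has run on the screw, rad, growing clockwise seen from above, relative to the screw; starts at -0.35 to -0.2, 0 = snug on its seat, its stop. It runs lightly (0.12 N m, about 1.7 N at its knob); once snug, pushing its knob alone turns the screw along with it at about 6.5 N and does not lock it
- nut_nip (a joint): how far the nut is tightened beyond snug, rad, clockwise, 0 at the start, at most 0.12; it stays where it is left. It moves only while the screw is held against it: it begins at 0.70 N m (squeeze of 10 N on both knobs), needs 0.92 N m (about 14 N) for 0.05 and 1.23 N m (about 19 N) for 0.12. Firm is 0.05 or more; over 50 N bends the lever
- rolling_pin: wooden rolling pin, 300 mm long, 48 mm thick, lying on the bench in front of the sheeter; bystander
- scraper: dough scraper, steel blade 100 x 150 mm with a round wooden handle, flat on the bench beside the sheeter; bystander
- flour_shaker: aluminium flour shaker, 68 mm across, 100 mm high, standing on the bench; bystander
- measuring_cup: white cup with a handle, 72 mm across, 70 mm high, standing behind the sheeter; bystander

How it is judged (in metres and radians):
On the way, in this order (a step that is already met when the one before it is completed fails the run):
1. the screw's pointer is turned to the tab while the nut is not yet nipped (value of joint gap_screw between -0.09 and 0.09 rad and value of joint nut_nip below 0.02 rad), for 0.2 s.
2. the nut is snug and nipped up firmly with the pointer on the tab (value of joint jam_nut above -0.03 rad and value of joint nut_nip above 0.05 rad and value of joint gap_screw between -0.09 and 0.09 rad), for 0.2 s.
At the end, for the whole second after the job is handed in: the pointer is on the tab (within 0.09 rad, 5 degrees), the jam nut is snug on its seat (within 0.03 rad) and nipped at least 0.05 rad beyond snug, and the screw is at rest (all of step 2 and velocity of joint gap_screw between -0.02 and 0.02 rad/s); the robot touches nothing.
It fails at once if more than 50 N on the nut's lever (contact force between the fingers and nut_lever above 50 N).
It fails at once if the other gap screw is pushed (5 N) (contact force between any of the fingers, the arm and far_module above 5 N).
It fails at once if a bystander is pushed more than 30 mm (distance of any of rolling_pin, scraper, flour_shaker, measuring_cup from where it was at the start of the episode above 0.03 m).
It also fails if it takes over 61 s, if anything falls off the work surface, if the arm or the gripper's body presses on something with over 40 N, if the wrist force passes 120 N, or if a joint passes its speed limit or range.

## Working session

There is one attempt and no reset: what is moved stays moved. The work goes in short steps, Python scripts to look and compute and a tool call to move; the robot and the scene stay as the last step left them, time stands still between calls to the robot, and variables do not carry over. Pictures are saved under pics/ and viewed, about 8 in all and at most 12, crops included, and the job is handed in when it is done.

Besides the shell and the picture viewer there is one more tool, called after ">>>" by a JSON object that holds its "fn" and its "kwargs". arm_command: Moves the arm, as the interface text tells. Its arguments: {"type":"object","properties":{"rows":{"type":"array","items":{"type":"object","properties":{"fingers":{"type":"number"},"travel":{"type":"array","items":{"type":"number"}},"roll":{"type":"number"}}}}},"required":["rows"]}

```bash
mkdir -p pics; cat > h.py <<'E'
import numpy as np,cv2
from station import *
def find(cam,labels):
    for l in labels:
        r=search_frame(cam,l)
        print(cam,l,[(np.round(d['position'],4).tolist(),round(d['p'],2)) for d in r[:3]])
def save(cam,name):
    p,d=capture(cam); cv2.imwrite('pics/'+name,p[:,:,::-1]); return p,d
E
python3 - <<'E'
from h import *
for c in('top','side'):
    save(c,c+'0.png')
    find(c,['sheeter','screw_knob','nut_knob','set_tab','screw_axis','far_module','nut_lever','flour_shaker','measuring_cup','rolling_pin','scraper'])
    k=get_calibration(c); print(k)
s=sense();print(s)
E
```

```text
top sheeter []
top screw_knob [([0.5737, -0.0691, 0.1964], 0.96)]
top nut_knob [([0.5808, -0.0913, 0.1724], 0.6)]
top set_tab [([0.5817, 0.0672, 0.1183], 0.7)]
top screw_axis [([0.5768, 0.068, 0.1166], 0.78), ([0.438, -0.2499, 0.0065], 0.65)]
top far_module [([0.5754, 0.1804, 0.1926], 0.62)]
top nut_lever [([0.5785, -0.0862, 0.1694], 0.75)]
top flour_shaker [([0.6029, -0.2046, 0.094], 0.76)]
top measuring_cup [([0.7798, 0.1269, 0.0212], 0.89), ([0.4089, 0.1584, 0.0427], 0.47)]
top rolling_pin [([0.4074, 0.1582, 0.0472], 0.91)]
top scraper [([0.4353, -0.2491, 0.0064], 0.64)]
{'fov_y': 48.037570463773626, 'cx': 324.1981890732165, 'cy': 203.649198286218, 'distortion': array([-0.1085084,  0.       ,  0.       ,  0.       ,  0.       ]), 'origin': array([ 0.45412518, -0.06403242,  1.13147133]), 'attitude': array([[ 8.27985725e-03, -9.94467865e-01,  1.04714417e-01],
       [-9.99965605e-01, -8.28478694e-03,  3.87893898e-04],
       [ 4.81788619e-04, -1.04714027e-01, -9.94502258e-01]])}
side sheeter [([0.5636, 0.1664, 0.1095], 0.91)]
side screw_knob [([0.5725, -0.0629, 0.1946], 0.94)]
side 
[... 1065 characters left out ...]
2e-03,
       -6.84121265e+01, -1.48175752e+01]), 'joint_velocities': array([ 0.06174565,  0.01850585,  0.05031062, -0.05046031, -0.05005309,
        0.07190225]), 'effort': array([-3.81348354e-04, -3.90478992e+01,  1.87622094e+01,  4.22434509e+00,
        1.54918159e-02, -1.89061865e-05]), 'tcp_pos': array([ 0.1520984 , -0.60619572,  0.2335666 ]), 'ee_rot': array([[-9.69942990e-01, -2.43332273e-01, -2.40878249e-05],
       [-2.43332272e-01,  9.69942991e-01, -1.89422918e-05],
       [ 2.79730878e-05, -1.25115980e-05, -1.00000000e+00]]), 'wrist_force': array([-0.09126374, -0.59153271, -0.11312134]), 'moment': array([ 0.05749855,  0.01340775, -0.04584476]), 'gripper_width': 0.9976775592200217}
```

```bash
python3 - <<'E'
import cv2
p=cv2.imread('pics/top0.png'); c=p[80:280,260:500]
cv2.imwrite('pics/top0c.png',cv2.resize(c,None,fx=3,fy=3,interpolation=cv2.INTER_CUBIC))
E
```

```text
(no output)
```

View pics/top0c.png

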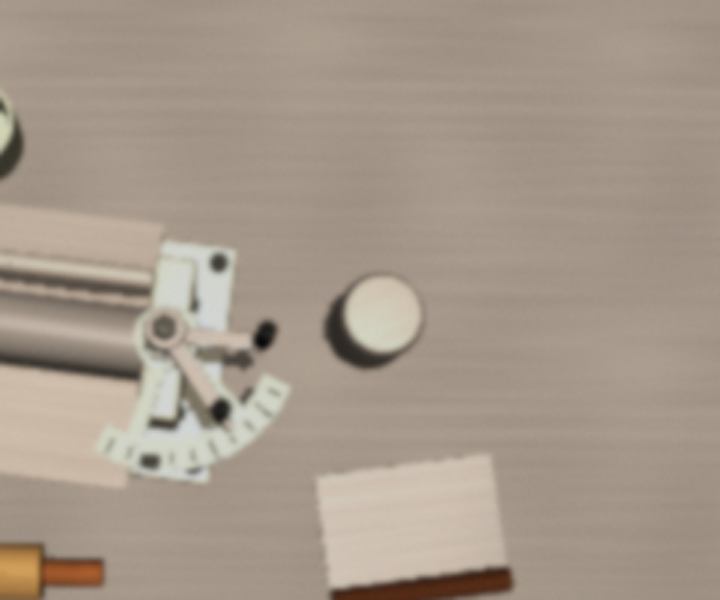

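View pics/side0.png

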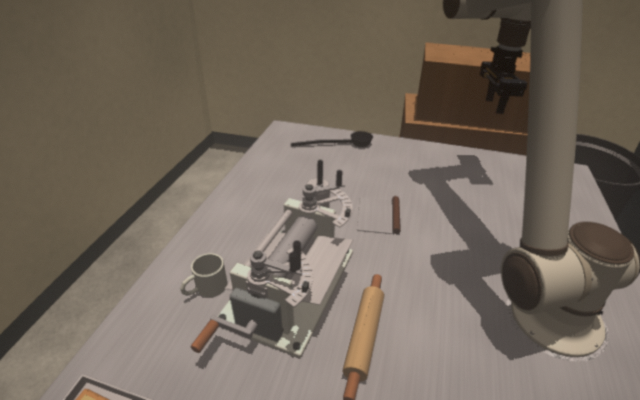

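```bash
cat >> h.py <<'E'
def ray(cam,u,v,z):
    k=get_calibration(cam); f=200/np.tan(np.radians(k['fov_y']/2))
    K=np.array([[f,0,k['cx']],[0,f,k['cy']],[0,0,1.]])
    q=cv2.undistortPoints(np.array([[[u,v]]],float),K,k['distortion']).ravel()
    R=np.array(k['attitude']); o=np.array(k['origin']); d=R@[q[0],q[1],1]
    return o+d*(z-o[2])/d[2]
E
python3 - <<'E'
from h import *
P=lambda x,y,z: ray('top',260+(x-1)/3,80+(y-1)/3,z)
A=P(163,327,.207)
for n,x,y,z in(('tab',150,461,.169),('screw',221,409,.233),('nut',266,330,.233),('shaker',383,314,.1)):
    p=P(x,y,z); d=p-A; print(n,p.round(4),np.hypot(*d[:2]).round(4),np.degrees(np.arctan2(d[1],d[0])).round(1))
print(A)
p,d=capture('top'); p2,ds=capture('side')
for l in('screw_knob','nut_knob'):
    for c,dd in (('top',d),('side',ds)):
        m=cut_out(c,l)
        if m:
            v,u=np.nonzero(m[0]['mask']); print(l,c,u.min(),u.max(),v.min(),v.max(),u.mean(),v.mean())
        
cv2.imwrite('pics/side1c.png',cv2.resize(p2[150:240,280:370,::-1],None,fx=6,fy=6,interpolation=cv2.INTER_CUBIC))
E
```

```text
tab [ 0.4913 -0.0331  0.169 ] 0.0918 174.3
screw [ 0.524  -0.0822  0.233 ] 0.071 -145.7
nut [ 0.5775 -0.1122  0.233 ] 0.0702 -94.1
shaker [ 0.6092 -0.2102  0.1   ] 0.17 -81.0
[ 0.5826069  -0.04221264  0.207     ]
screw_knob top 308 351 182 221 326.83482944344706 196.294434470377
screw_knob side 302 342 159 206 318.14414414414415 186.2882882882883
nut_knob top 309 352 187 198 336.1921397379913 192.44978165938863
nut_knob side 302 322 159 207 314.8581081081081 185.03378378378378
```

View pics/side1c.png

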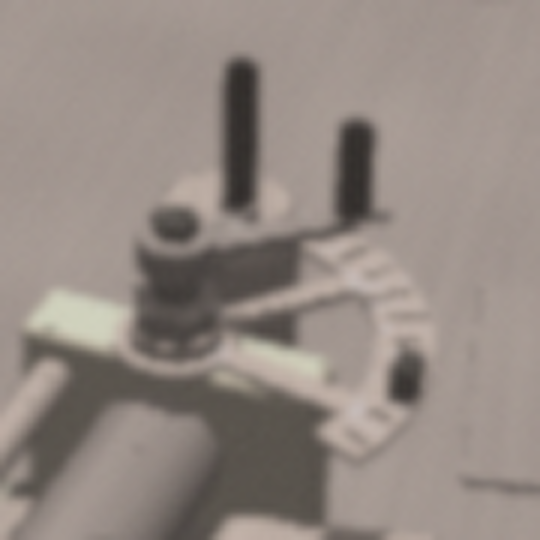

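>>> {"fn": "arm_command", "kwargs": {"rows": [{"fingers": 100, "travel": [-3, 2.4, -6.6], "roll": -5}, {"fingers": 100, "travel": [-7, 5.4, -6.6], "roll": -12}, {"fingers": 100, "travel": [-10.8, 8.4, -6.6], "roll": -18}, {"fingers": 100, "travel": [-14.6, 11.4, -6.6], "roll": -24}, {"fingers": 100, "travel": [-18.4, 14.4, -6.6], "roll": -30}, {"fingers": 100, "travel": [-22.2, 17.4, -6.6], "roll": -36}, {"fingers": 100, "travel": [-26, 20.4, -6.6], "roll": -42}, {"fingers": 100, "travel": [-29.8, 23.4, -6.6], "roll": -46}, {"fingers": 100, "travel": [-33.6, 26.3, -6.6], "roll": -46}, {"fingers": 100, "travel": [-37.4, 29.2, -6.6], "roll": -46}]}}

```text
time_s: 2.5
tcp_pos: [0.4431, -0.2321, 0.3001]
ee_rot: [[-0.498, -0.867, 0.001], [-0.867, 0.498, -0.0], [-0.0, -0.001, -1.0]]
wrist_force: [1.3, -0.9, -0.8]
gripper_width: 1.0
```

```bash
cat >> h.py <<'E'
A=np.array([.5826,-.0422])
def go(phi,rho,z,jaw=None):
    "tool-frame move to polar point about the axis, jaws tangential"
    s=sense(); R=s['ee_rot']; t=np.r_[A+rho*np.array([np.cos(np.radians(phi)),np.sin(np.radians(phi))]),z]
    d=R.T@(t-s['tcp_pos'])*100
    y=np.degrees(np.arctan2(R[1,1],R[0,1])); w=(phi+90 if jaw is None else jaw)
    dw=(w-y+90)%180-90
    print('tcp',s['tcp_pos'].round(4),'jaw',y.round(1),'travel',d.round(2),'roll',round(-dw,1),'F',s['wrist_force'].round(1),'w',round(s['gripper_width']*87,1),'t',s['time_s'], 'j6',s['joints'][5].round(1))
E
python3 -c "
from h import *
go(240.1,.063,.30)"
```

```text
tcp [ 0.4431 -0.2321  0.3001] jaw 150.1 travel [-1.711e+01 -2.630e+00  1.000e-02] roll 0.0 F [ 1.3 -0.9 -0.8] w 87.0 t 2.5 j6 -20.9
```

>>> {"fn": "arm_command", "kwargs": {"rows": [{"fingers": 100, "travel": [-4, -0.6, 0], "roll": 0}, {"fingers": 100, "travel": [-8, -1.2, 0], "roll": 0}, {"fingers": 100, "travel": [-12, -1.9, 0], "roll": 0}, {"fingers": 100, "travel": [-15.5, -2.4, 0], "roll": 0}, {"fingers": 100, "travel": [-17.1, -2.6, 0], "roll": 0}, {"fingers": 100, "travel": [-17.1, -2.6, 0], "roll": 0}, {"fingers": 100, "travel": [-17.1, -2.6, 0], "roll": 0}]}}

```text
time_s: 3.2
tcp_pos: [0.5496, -0.099, 0.2994]
ee_rot: [[-0.499, -0.867, -0.001], [-0.867, 0.499, -0.0], [0.001, 0.001, -1.0]]
wrist_force: [-0.1, -0.6, 0.7]
gripper_width: 0.997
```

```bash
python3 - <<'E'
from h import *
go(240.1,.063,.211)
p,d=capture('side')
cv2.imwrite('pics/side2c.png',cv2.resize(p[110:240,250:410,::-1],None,fx=4,fy=4,interpolation=cv2.INTER_CUBIC))
E
```

```text
tcp [ 0.5496 -0.099   0.2994] jaw 150.1 travel [-0.27 -0.03  8.84] roll -0.0 F [-0.1 -0.6  0.7] w 86.8 t 3.2 j6 -36.3
```

View pics/side2c.png

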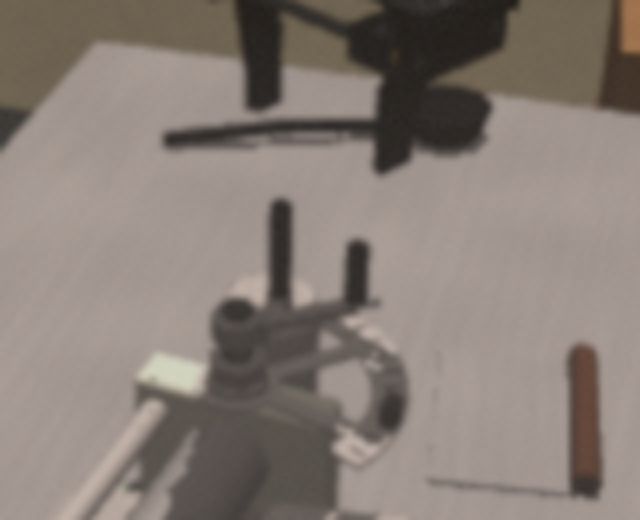

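>>> {"fn": "arm_command", "kwargs": {"rows": [{"fingers": 100, "travel": [-0.27, 0, 1.5], "roll": 0}, {"fingers": 100, "travel": [-0.27, 0, 3], "roll": 0}, {"fingers": 100, "travel": [-0.27, 0, 4.5], "roll": 0}, {"fingers": 100, "travel": [-0.27, 0, 6], "roll": 0}, {"fingers": 100, "travel": [-0.27, 0, 7], "roll": 0}, {"fingers": 100, "travel": [-0.27, 0, 8], "roll": 0}, {"fingers": 100, "travel": [-0.27, 0, 8.8], "roll": 0}, {"fingers": 100, "travel": [-0.27, 0, 8.8], "roll": 0}]}}

```text
time_s: 4.05
tcp_pos: [0.5507, -0.0966, 0.2105]
ee_rot: [[-0.499, -0.866, -0.002], [-0.866, 0.499, 0.0], [0.001, 0.002, -1.0]]
wrist_force: [0.2, -0.4, 0.1]
gripper_width: 1.001
```

```bash
python3 - <<'E'
from h import *
go(232,.064,.211)
go(224,.064,.211)
for a in (232,224,216,208): go(a,.064,.211)
p,d=capture('side')
cv2.imwrite('pics/side3c.png',cv2.resize(p[130:230,260:380,::-1],None,fx=5,fy=5,interpolation=cv2.INTER_CUBIC))
E
```

```text
tcp [ 0.5507 -0.0966  0.2105] jaw 150.1 travel [ 0.03  0.85 -0.05] roll 8.1 F [ 0.2 -0.4  0.1] w 87.1 t 4.05 j6 -36.6
tcp [ 0.5507 -0.0966  0.2105] jaw 150.1 travel [-0.15  1.72 -0.05] roll 16.1 F [ 0.2 -0.4  0.1] w 87.1 t 4.05 j6 -36.6
tcp [ 0.5507 -0.0966  0.2105] jaw 150.1 travel [ 0.03  0.85 -0.05] roll 8.1 F [ 0.2 -0.4  0.1] w 87.1 t 4.05 j6 -36.6
tcp [ 0.5507 -0.0966  0.2105] jaw 150.1 travel [-0.15  1.72 -0.05] roll 16.1 F [ 0.2 -0.4  0.1] w 87.1 t 4.05 j6 -36.6
tcp [ 0.5507 -0.0966  0.2105] jaw 150.1 travel [-0.46  2.56 -0.04] roll 24.1 F [ 0.2 -0.4  0.1] w 87.1 t 4.05 j6 -36.6
tcp [ 0.5507 -0.0966  0.2105] jaw 150.1 travel [-0.88  3.35 -0.04] roll 32.1 F [ 0.2 -0.4  0.1] w 87.1 t 4.05 j6 -36.6
```

View pics/side3c.png

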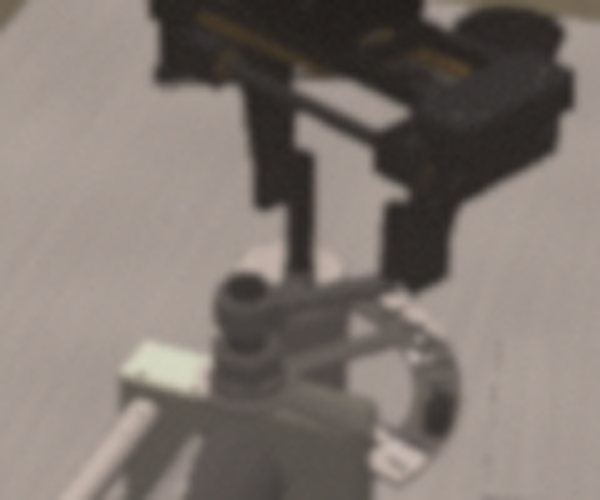

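>>> {"fn": "arm_command", "kwargs": {"rows": [{"fingers": 100, "travel": [0.03, 0.43, 0], "roll": 4}, {"fingers": 100, "travel": [0.03, 0.85, 0], "roll": 8}, {"fingers": 100, "travel": [-0.05, 1.28, 0], "roll": 12}, {"fingers": 100, "travel": [-0.15, 1.72, 0], "roll": 16}, {"fingers": 100, "travel": [-0.3, 2.14, 0], "roll": 20}, {"fingers": 100, "travel": [-0.46, 2.56, 0], "roll": 24}, {"fingers": 100, "travel": [-0.66, 2.96, 0], "roll": 28}, {"fingers": 100, "travel": [-0.88, 3.35, 0], "roll": 32}, {"fingers": 100, "travel": [-0.88, 3.35, 0], "roll": 32}]}}

```text
time_s: 5.0
tcp_pos: [0.5288, -0.0726, 0.2131]
ee_rot: [[-0.882, -0.471, 0.006], [-0.471, 0.882, -0.002], [-0.004, -0.004, -1.0]]
wrist_force: [3.4, -4.7, -1.7]
gripper_width: 1.001
```

>>> {"fn": "arm_command", "kwargs": {"rows": [{"fingers": 90, "travel": [0, 0, 0], "roll": 0}, {"fingers": 82, "travel": [0, 0, 0], "roll": 0}, {"fingers": 76, "travel": [0, 0, 0], "roll": 0}, {"fingers": 76, "travel": [0, 0, 0], "roll": 0}, {"fingers": 76, "travel": [0, 0, 0], "roll": 0}]}}

```text
time_s: 5.5
tcp_pos: [0.527, -0.0759, 0.2138]
ee_rot: [[-0.883, -0.47, 0.001], [-0.47, 0.883, -0.007], [0.002, -0.006, -1.0]]
wrist_force: [-0.5, -12.3, 2.3]
gripper_width: 0.776
```

```bash
python3 - <<'E'
from h import *
for a in (202,198,194): go(a,.066,.211)
p,d=capture('side')
cv2.imwrite('pics/side4c.png',cv2.resize(p[130:230,260:380,::-1],None,fx=5,fy=5,interpolation=cv2.INTER_CUBIC))
E
```

```text
tcp [ 0.527  -0.0759  0.2138] jaw 118.0 travel [0.07 1.06 0.28] roll 6.0 F [ -0.5 -12.3   2.3] w 67.5 t 5.5 j6 -71.7
tcp [ 0.527  -0.0759  0.2138] jaw 118.0 travel [0.01 1.51 0.27] roll 10.0 F [ -0.5 -12.3   2.3] w 67.5 t 5.5 j6 -71.7
tcp [ 0.527  -0.0759  0.2138] jaw 118.0 travel [-0.09  1.96  0.27] roll 14.0 F [ -0.5 -12.3   2.3] w 67.5 t 5.5 j6 -71.7
```

View pics/side4c.png

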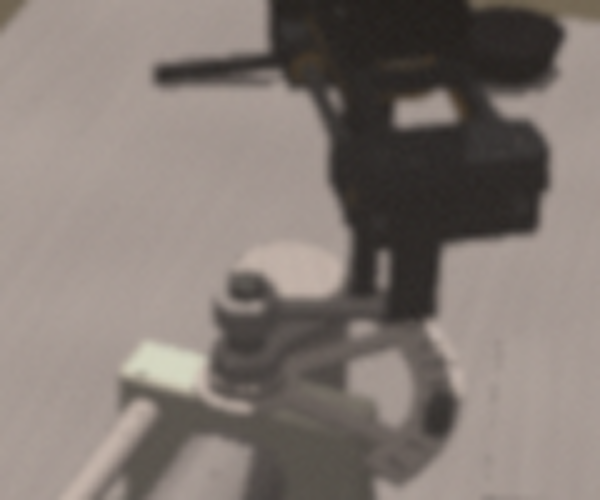

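>>> {"fn": "arm_command", "kwargs": {"rows": [{"fingers": 76, "travel": [0.15, 0.35, 0], "roll": 3}, {"fingers": 76, "travel": [0.13, 0.7, 0], "roll": 6}, {"fingers": 76, "travel": [0.1, 1.03, 0], "roll": 9}, {"fingers": 76, "travel": [0.06, 1.37, 0], "roll": 12}, {"fingers": 76, "travel": [-0.02, 1.71, 0], "roll": 15}, {"fingers": 76, "travel": [-0.12, 2.04, 0], "roll": 18}, {"fingers": 76, "travel": [-0.2, 2.26, 0], "roll": 20}, {"fingers": 76, "travel": [-0.2, 2.26, 0], "roll": 20}]}}

```text
time_s: 6.35
tcp_pos: [0.5169, -0.0536, 0.2129]
ee_rot: [[-0.99, -0.14, -0.002], [-0.14, 0.99, -0.005], [0.003, -0.004, -1.0]]
wrist_force: [-2.0, -8.2, 2.8]
gripper_width: 0.76
```

```bash
python3 - <<'E'
from h import *
go(184,.066,.211)
s=sense(); R=s['ee_rot']; h=s['gripper_width']*87/2000-.007
# nut knob centre: in plane y=-h of tool, 70mm from axis
c=(R.T[:2,:2]@(A-s['tcp_pos'][:2])); 
y=-h-c[1]; x=np.sqrt(.07**2-y**2); w=R[:2,:2]@np.array([x,y]); print('nut ang',np.degrees(np.arctan2(w[1],w[0]))%360, 'F tool',R.T@s['wrist_force'])
p,d=capture('side')
cv2.imwrite('pics/side5c.png',cv2.resize(p[130:230,260:380,::-1],None,fx=5,fy=5,interpolation=cv2.INTER_CUBIC))
E
```

```text
tcp [ 0.5169 -0.0536  0.2129] jaw 98.0 travel [-0.08  0.68  0.19] roll 4.0 F [-2.  -8.2  2.8] w 66.1 t 6.35 j6 -94.2
nut ang 211.78403557637887 F tool [ 3.15626493 -7.8223205  -2.78586565]
```

View pics/side5c.png

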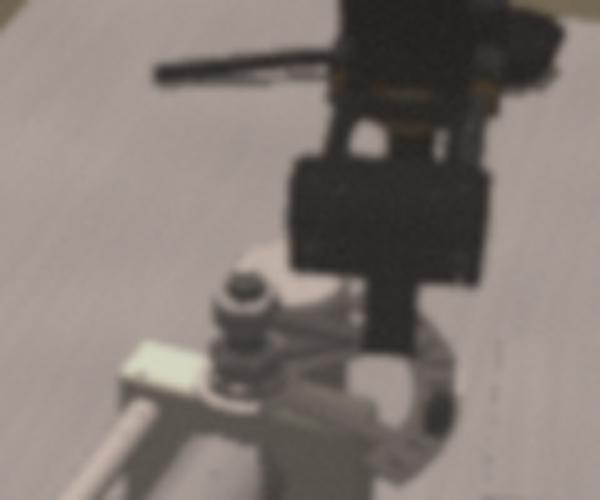

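>>> {"fn": "arm_command", "kwargs": {"rows": [{"fingers": 80, "travel": [0, -0.5, 0], "roll": 0}, {"fingers": 80, "travel": [0, -0.5, -2], "roll": 0}, {"fingers": 80, "travel": [0, -0.5, -5], "roll": 0}, {"fingers": 80, "travel": [0, -0.5, -9], "roll": 0}, {"fingers": 80, "travel": [3, -5, -9], "roll": 0}, {"fingers": 80, "travel": [6, -9, -9], "roll": 0}, {"fingers": 80, "travel": [6, -13, -9], "roll": 0}, {"fingers": 80, "travel": [6, -17, -9], "roll": 0}, {"fingers": 80, "travel": [6, -21, -9], "roll": 0}, {"fingers": 80, "travel": [6, -21, -9], "roll": 0}]}}

```text
time_s: 7.4
tcp_pos: [0.4885, -0.2711, 0.3014]
ee_rot: [[-0.991, -0.136, 0.001], [-0.136, 0.991, -0.001], [-0.001, -0.001, -1.0]]
wrist_force: [0.4, 0.8, -0.5]
gripper_width: 0.796
```

```bash
python3 - <<'E'
from h import *
go(184,.066,.211)
p,d=capture('top')
cv2.imwrite('pics/top6c.png',cv2.resize(p[150:250,280:400,::-1],None,fx=6,fy=6,interpolation=cv2.INTER_CUBIC))
E
```

```text
tcp [ 0.4885 -0.2711  0.3014] jaw 97.8 travel [-5.84 21.85  9.02] roll 3.8 F [ 0.4  0.8 -0.5] w 69.3 t 7.4 j6 -69.8
```

View pics/top6c.png

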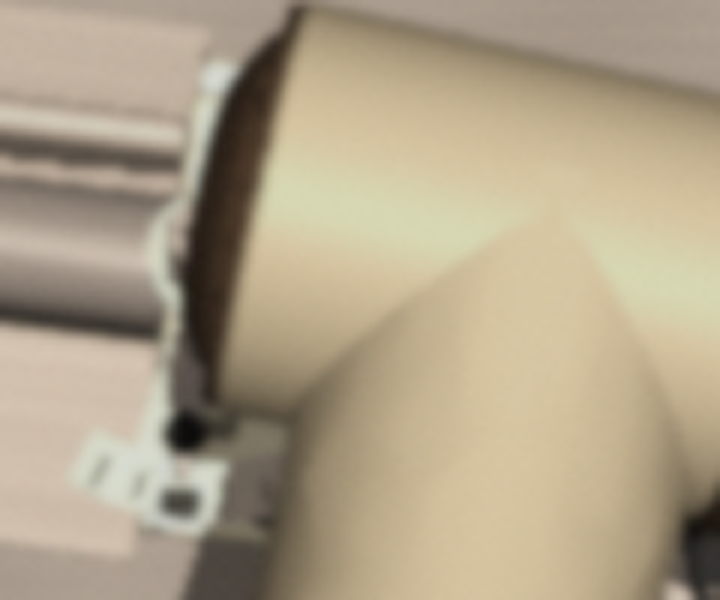

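```bash
python3 - <<'E'
from h import *
P=lambda x,y,z: ray('top',280+x/6-.4,150+y/6-.4,z)
for n,x,y,z in(('tab',180,500,.169),('knob',185,432,.233),('ptr',181,466,.192)):
    p=P(x,y,z); d=p[:2]-A; print(n,p.round(4),np.hypot(*d).round(4),np.degrees(np.arctan2(d[1],d[0]))%360)
E
```

```text
tab [ 0.4921 -0.0329  0.169 ] 0.091 174.13151372304293
knob [ 0.5123 -0.0364  0.233 ] 0.0705 175.26968797442441
ptr [ 0.5031 -0.0339  0.192 ] 0.08 174.01277118446498
```

```bash
python3 -c "
from h import *
go(192,.066,.2115)"
```

```text
tcp [ 0.4882 -0.2693  0.3013] jaw 97.9 travel [-5.88 20.73  8.99] roll -4.1 F [-0.6 -0.1  0.2] w 69.7 t 7.45 j6 -69.9
```

>>> {"fn": "arm_command", "kwargs": {"rows": [{"fingers": 85, "travel": [-1.5, 4, 0], "roll": -2}, {"fingers": 85, "travel": [-3, 8, 0], "roll": -4}, {"fingers": 85, "travel": [-4, 12, 0], "roll": -4.1}, {"fingers": 85, "travel": [-5, 16, 0], "roll": -4.1}, {"fingers": 85, "travel": [-5.9, 19.5, 0], "roll": -4.1}, {"fingers": 85, "travel": [-5.9, 20.7, 0], "roll": -4.1}, {"fingers": 85, "travel": [-5.9, 20.7, 0], "roll": -4.1}, {"fingers": 85, "travel": [-5.9, 20.7, 0], "roll": -4.1}]}}

```text
time_s: 8.25
tcp_pos: [0.5171, -0.0541, 0.302]
ee_rot: [[-0.977, -0.212, 0.001], [-0.212, 0.977, 0.0], [-0.001, -0.0, -1.0]]
wrist_force: [0.2, -0.9, 0.5]
gripper_width: 0.854
```

```bash
python3 -c "
from h import *
go(192,.066,.2115)
s=sense();print(s['joint_velocities'].round(1))"
```

```text
tcp [ 0.5171 -0.0541  0.302 ] jaw 102.2 travel [-0.05 -0.2   9.05] roll 0.2 F [ 0.2 -0.9  0.5] w 74.3 t 8.25 j6 -89.7
[-1.5  0.4  0.1 -0.  -0.  -0.1]
```

>>> {"fn": "arm_command", "kwargs": {"rows": [{"fingers": 85, "travel": [0, -0.1, 2], "roll": 0}, {"fingers": 85, "travel": [0, -0.1, 4], "roll": 0}, {"fingers": 85, "travel": [0, -0.1, 6], "roll": 0}, {"fingers": 85, "travel": [0, -0.1, 7.5], "roll": 0}, {"fingers": 85, "travel": [0, -0.1, 8.5], "roll": 0}, {"fingers": 85, "travel": [0, -0.1, 9], "roll": 0}, {"fingers": 85, "travel": [0, -0.1, 9], "roll": 0}]}}

```text
time_s: 8.95
tcp_pos: [0.5174, -0.0558, 0.2113]
ee_rot: [[-0.978, -0.21, -0.001], [-0.21, 0.978, -0.0], [0.001, -0.0, -1.0]]
wrist_force: [0.1, -0.7, 0.6]
gripper_width: 0.852
```

```bash
python3 -c "
from h import *
go(192,.066,.2115)"
```

```text
tcp [ 0.5174 -0.0558  0.2113] jaw 102.1 travel [-0.06 -0.02 -0.02] roll 0.1 F [ 0.1 -0.7  0.6] w 74.1 t 8.95 j6 -89.6
```

>>> {"fn": "arm_command", "kwargs": {"rows": [{"fingers": 78, "travel": [0, 0, 0], "roll": 0}, {"fingers": 74, "travel": [0, 0, 0], "roll": 0}, {"fingers": 71, "travel": [0, 0, 0], "roll": 0}, {"fingers": 69, "travel": [0, 0, 0], "roll": 0}, {"fingers": 67, "travel": [0, 0, 0], "roll": 0}, {"fingers": 66, "travel": [0, 0, 0], "roll": 0}, {"fingers": 66, "travel": [0, 0, 0], "roll": 0}]}}

```text
time_s: 9.65
tcp_pos: [0.5177, -0.0563, 0.2127]
ee_rot: [[-0.978, -0.21, 0.001], [-0.21, 0.978, -0.002], [-0.0, -0.002, -1.0]]
wrist_force: [-1.1, -4.8, 4.1]
gripper_width: 0.666
```

>>> {"fn": "arm_command", "kwargs": {"rows": [{"fingers": 65, "travel": [0, 0, 0], "roll": 0}, {"fingers": 64, "travel": [0, 0, 0], "roll": 0}, {"fingers": 63, "travel": [0, 0, 0], "roll": 0}, {"fingers": 63, "travel": [0, 0, 0], "roll": 0}]}}

```text
time_s: 10.05
tcp_pos: [0.5174, -0.0552, 0.2126]
ee_rot: [[-0.978, -0.211, 0.0], [-0.211, 0.978, 0.0], [-0.0, -0.0, -1.0]]
wrist_force: [-1.9, -2.2, 6.9]
gripper_width: 0.639
```

>>> {"fn": "arm_command", "kwargs": {"rows": [{"fingers": 62, "travel": [0, 0.05, 0], "roll": 0.5}, {"fingers": 61, "travel": [0, 0.1, 0], "roll": 1}, {"fingers": 60, "travel": [0, 0.15, 0], "roll": 1.5}, {"fingers": 59, "travel": [0, 0.2, 0], "roll": 2}, {"fingers": 58, "travel": [0, 0.25, 0], "roll": 2.2}, {"fingers": 57, "travel": [0, 0.25, 0], "roll": 2.2}, {"fingers": 57, "travel": [0, 0.25, 0], "roll": 2.2}]}}

```text
time_s: 10.75
tcp_pos: [0.516, -0.0529, 0.2126]
ee_rot: [[-0.985, -0.173, -0.002], [-0.173, 0.985, -0.0], [0.002, -0.0, -1.0]]
wrist_force: [-3.8, -2.2, 7.6]
gripper_width: 0.582
```

```bash
cat >> h.py <<'E'
def knobs():
    s=sense(); R=s['ee_rot']; h=s['gripper_width']*87/2000-.007; c=R.T[:2,:2]@(A-s['tcp_pos'][:2]); o=[]
    for sg in(-1,1):
        y=sg*h-c[1]; w=R[:2,:2]@np.array([np.sqrt(.07**2-y**2),y]); o.append(np.degrees(np.arctan2(w[1],w[0]))%360)
    print('nut,screw',np.round(o,1),'sep',round(o[0]-o[1],1),'Ftool',(R.T@s['wrist_force']).round(1))
E
python3 -c "
from h import *
knobs();go(189.5,.067,.2115)"
```

```text
nut,screw [204.3 173.9] sep 30.3 Ftool [ 4.1 -1.5 -7.6]
tcp [ 0.516  -0.0529  0.2126] jaw 100.0 travel [-0.04 -0.05  0.11] roll 0.5 F [-3.8 -2.2  7.6] w 50.6 t 10.75 j6 -92.1
```

>>> {"fn": "arm_command", "kwargs": {"rows": [{"fingers": 56, "travel": [0, 0, 0], "roll": 0}, {"fingers": 55, "travel": [0, 0, 0], "roll": 0}, {"fingers": 54, "travel": [0, 0, 0], "roll": 0}, {"fingers": 52, "travel": [0, 0, 0], "roll": 0}, {"fingers": 52, "travel": [0, 0, 0], "roll": 0}, {"fingers": 52, "travel": [0, 0, 0], "roll": 0}]}}

```text
time_s: 11.35
tcp_pos: [0.5154, -0.0523, 0.2126]
ee_rot: [[-0.985, -0.173, -0.003], [-0.173, 0.985, 0.0], [0.003, 0.001, -1.0]]
wrist_force: [-7.0, 2.0, 9.2]
gripper_width: 0.528
```

```bash
python3 -c "
from h import *
knobs();go(189.5,.067,.2115)"
```

```text
nut,screw [201.7 175.3] sep 26.4 Ftool [ 6.6  3.2 -9.1]
tcp [ 0.5154 -0.0523  0.2126] jaw 100.0 travel [-0.09 -0.12  0.11] roll 0.5 F [-7.   2.   9.2] w 45.9 t 11.35 j6 -92.1
```

>>> {"fn": "arm_command", "kwargs": {"rows": [{"fingers": 51, "travel": [0, 0, 0], "roll": 0}, {"fingers": 50, "travel": [0, 0, 0], "roll": 0}, {"fingers": 49, "travel": [0, 0, 0], "roll": 0}, {"fingers": 48, "travel": [0, 0, 0], "roll": 0}, {"fingers": 48, "travel": [0, 0, 0], "roll": 0}, {"fingers": 48, "travel": [0, 0, 0], "roll": 0}]}}

```text
time_s: 11.95
tcp_pos: [0.5152, -0.0522, 0.2126]
ee_rot: [[-0.985, -0.173, -0.003], [-0.173, 0.985, 0.0], [0.003, 0.001, -1.0]]
wrist_force: [-7.0, 0.8, 10.2]
gripper_width: 0.518
```

```bash
python3 - <<'E'
from h import *
knobs();go(189.5,.067,.2115)
p,d=capture('side')
cv2.imwrite('pics/side7c.png',cv2.resize(p[130:230,260:380,::-1],None,fx=5,fy=5,interpolation=cv2.INTER_CUBIC))
E
```

```text
nut,screw [201.3 175.6] sep 25.7 Ftool [  6.8   2.  -10.2]
tcp [ 0.5152 -0.0522  0.2126] jaw 100.0 travel [-0.11 -0.12  0.11] roll 0.5 F [-7.   0.8 10.2] w 45.1 t 11.95 j6 -92.1
```

View pics/side7c.png

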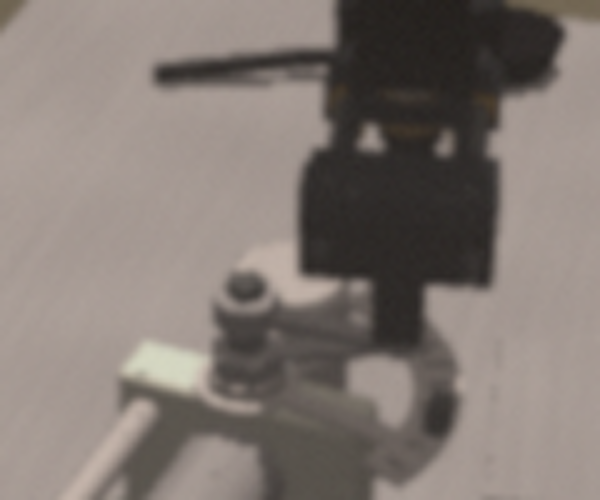

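>>> {"fn": "arm_command", "kwargs": {"rows": [{"fingers": 55, "travel": [0, 0, 0], "roll": 0}, {"fingers": 62, "travel": [0, 0, 0], "roll": 0}, {"fingers": 70, "travel": [0, 0, 0], "roll": 0}, {"fingers": 76, "travel": [0, 0, 0], "roll": 0}, {"fingers": 76, "travel": [0, 0, -1], "roll": 0}, {"fingers": 76, "travel": [0, 0, -3], "roll": 0}, {"fingers": 76, "travel": [0, 0, -6], "roll": 0}, {"fingers": 76, "travel": [0, 0, -9], "roll": 0}]}}

```text
time_s: 12.8
tcp_pos: [0.5171, -0.0521, 0.3028]
ee_rot: [[-0.985, -0.174, 0.0], [-0.174, 0.985, 0.001], [-0.0, 0.001, -1.0]]
wrist_force: [0.6, -0.1, 0.2]
gripper_width: 0.762
```

>>> {"fn": "arm_command", "kwargs": {"rows": [{"fingers": 76, "travel": [2, -4, 0], "roll": 0}, {"fingers": 76, "travel": [5, -8, 0], "roll": 0}, {"fingers": 76, "travel": [7, -12, 0], "roll": 0}, {"fingers": 76, "travel": [8, -16, 0], "roll": 0}, {"fingers": 76, "travel": [8, -21, 0], "roll": 0}, {"fingers": 76, "travel": [8, -26, 0], "roll": 0}, {"fingers": 76, "travel": [8, -31, 0], "roll": 0}, {"fingers": 76, "travel": [8, -36, 0], "roll": 0}, {"fingers": 76, "travel": [8, -40, 0], "roll": 0}, {"fingers": 76, "travel": [8, -40, 0], "roll": 0}]}}

```text
time_s: 13.8
tcp_pos: [0.5079, -0.4644, 0.2989]
ee_rot: [[-0.986, -0.169, -0.001], [-0.169, 0.986, 0.001], [0.001, 0.001, -1.0]]
wrist_force: [0.7, 1.1, -0.1]
gripper_width: 0.757
```

```bash
python3 - <<'E'
from h import *
go(184,.066,.211)
p,d=capture('top')
cv2.imwrite('pics/top8c.png',cv2.resize(p[150:250,280:400,::-1],None,fx=6,fy=6,interpolation=cv2.INTER_CUBIC))
E
```

```text
tcp [ 0.5079 -0.4644  0.2989] jaw 99.7 travel [-7.95 40.99  8.84] roll 5.7 F [ 0.7  1.1 -0.1] w 65.8 t 13.8 j6 -51.2
```

View pics/top8c.png

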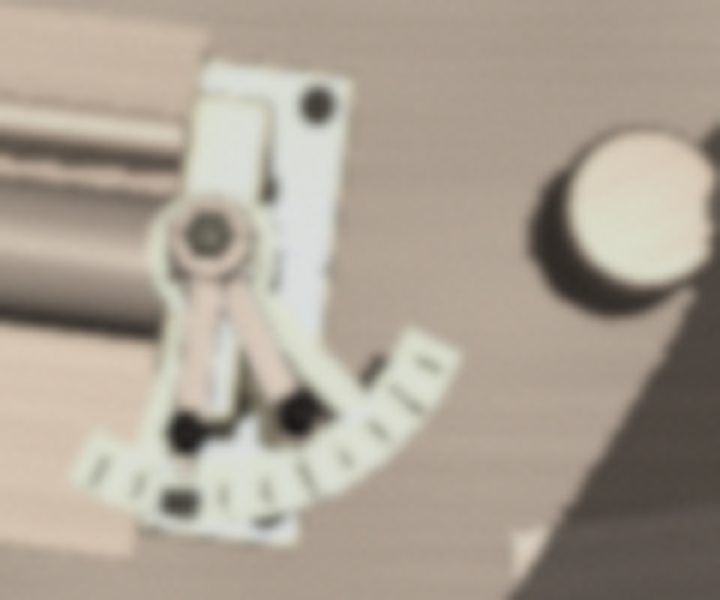

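```bash
python3 - <<'E'
from h import *
P=lambda x,y,z: ray('top',280+x/6-.4,150+y/6-.4,z)
c=P(209,235,.207); print(c)
for n,x,y,z in(('tab',180,501,.169),('knob',187,431,.233),('nut',298,412,.233),('ptr',183,468,.192)):
    p=P(x,y,z)
    for o in (A,c[:2]):
        d=p[:2]-o; print(n,p.round(4),np.hypot(*d).round(4),np.degrees(np.arctan2(d[1],d[0]))%360)
E
```

```text
[ 0.58240447 -0.04311579  0.207     ]
tab [ 0.4918 -0.0329  0.169 ] 0.0913 174.15691344308667
tab [ 0.4918 -0.0329  0.169 ] 0.0912 173.57220473363617
knob [ 0.5126 -0.037   0.233 ] 0.0701 175.78789313263633
knob [ 0.5126 -0.037   0.233 ] 0.07 175.02876415325366
nut [ 0.5193 -0.0741  0.233 ] 0.0709 206.75089120928973
nut [ 0.5193 -0.0741  0.233 ] 0.0703 206.1559170562114
ptr [ 0.5024 -0.0346  0.192 ] 0.0806 174.5632887276857
ptr [ 0.5024 -0.0346  0.192 ] 0.0805 173.90110035613125
```

```bash
python3 -c "
from h import *
print(sense()['joint_velocities'].round(2)); print(finish_job())"
```

```text
[ 2.39 -3.02 -2.44 -0.18  0.07 -0.37]
the job is handed in; nothing more can be done
None
```

The job is handed in. By my measurements the pointer is on the tab and the jam nut is nipped well past firm. `finish_job` reports no verdict, so neither is confirmed.

**What I did:** I straddled both knobs with the open gripper and pushed the nut's knob clockwise, which ran the nut snug and then turned the screw to the tab. I lifted off to check this with the top camera. I then straddled both knobs again and squeezed them together until the fingers stalled at their fixed grip, nominally 30 N. After that I opened, lifted clear and handed in at about 14 s of the 61 s.

**Last checks (top camera, arm clear of the sheeter):**
- **Pointer:** it reads about 0.4° from the tab, and the screw knob about 1.5°. The limit is 5°.
- **Knob separation:** it is now about 31°, against about 37° when snug. That puts the nip at about 0.10 to 0.11 rad, where 0.05 is needed.
- **Bystanders:** the flour shaker looked unmoved in the last top picture. I did not measure the other bystanders afterwards; no move went near them.

**One disagreement:** under load, the gripper width implied a separation of 25.7°, not the 31° the camera showed after release. I put this down to the fingers flexing and trusted the camera. The nip was inferred from the angles, not measured directly. The squeeze force was not measured either.

The arm joints were still settling at 2 to 3 degrees/s when I handed in, with the tool about 0.4 m away and touching nothing.

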